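# Pack the glass dish and latch the gift case

### The job

Pack the gift: set the small glass dish gently, upright, inside the open aluminium case and let go of it, then close the lid fully. After that swing the lever on the lid to point at the middle one of its three raised marks (latched), never on to the mark nearest the hinge, which would lock it; leave the other things on the sideboard where they are.

Things in the scene. Friction and masses are not known exactly. Their poses are not given: they have to be found in the camera images.
- case: Aluminium gift case, immovable on the sideboard, 170 mm (its x) by 230 mm (its y), walls 4 mm thick and 62 mm high, open at the top; inside lies a flat grey liner whose top is 14 mm above the underside. Origin: centre of the underside; x points from its front (robot side) to the hinge side, y to the left, z up.
- lid (a joint): Angle of the case's lid, rad: 0 fully closed, growing as it opens (to 1.8); starts standing open at 1.5 to 1.75. Flat plate 170 x 230 mm, 10 mm thick, hinged on the case's far (+x) top edge; open, its outer face looks away from the robot. Stiff hinge (0.35 N m): it stays where left, and 2 to 5 N near the front edge moves it.
- lid_hinge (a point): Middle of the lid's hinge line, 62 mm above the case's underside, at x = +85 mm in the case. The line runs along the case's y.
- lid_front (a point): Middle of the lid's free (front) edge on the outer face: 170 mm from the hinge, 10 mm off the lid's underside. It moves with the lid.
- latch (a joint): Angle of the steel lever on the lid, rad, 0 to 1.7, about an axis square to the lid. Lid closed: 0 points to the case's left (+y); growing values swing it clockwise seen from above, towards the hinge (1.57). Raised marks at 0.10 (open), 0.85 (middle, latched), 1.60 (locked). Starts at 0 to 0.5. Friction 0.15 N m (2 N at the grip) holds it where left; no spring.
- lever_pivot (a point): The lever's axis on the lid's outer face, 45 mm from the front edge, midway across. Around it a steel hub 32 mm across, 20 mm high.
- lever_grip (a point): Upright steel fin near the lever's end, 70 mm from the pivot axis, 12 mm thick across the lever, 26 mm long along it; its top is 46 mm and this point 28 mm above the lid's outer face. A bar 12 mm wide, 10 to 18 mm above the lid, joins it to the hub. It moves with lever and lid.
- middle_mark (a point): Centre of the middle raised mark, a dark rib 18 mm long and 5 mm wide on the lid's outer face, 97 mm from the lever's axis and pointing at it (the two outer marks are 10 mm long). The lever end must point at it. Moves with the lid.
- dish: Small clear glass dish, round and open at the top, 52 mm across at the foot and 60 mm at the rim, 34 mm high, 4 mm walls, about 120 g. Origin: centre of its underside. One of three low round things on the right part of the sideboard, in any order.
- bowl: Bystander: a celadon (pale grey-green) ceramic bowl, 110 mm across, 48 mm high. Origin: centre of the underside.
- tealight: Bystander: a round wooden tealight holder, 68 mm across, with a white candle, 34 mm high in all. Origin: centre of the underside.
- lantern: Bystander: a folding plastic lantern, upright, 96 mm across and 126 mm high, with a wire handle to 158 mm. Origin: centre of the underside.
- fork: Bystander: a stainless steel cake fork, 150 mm long, lying flat. Origin: centre of the underside.
- coasters: Bystander: a stack of four round cork coasters, 92 mm across, 24 mm high. Origin: centre of the underside.
- giftbox: Bystander: a closed cardboard gift box with paper ribbon, 90 x 130 x 60 mm. Origin: centre of the underside.
Mind the look-alikes: they are no part of the job. Leave any turquoise look-alike of the dish alone.

How it is judged:
By the outcome, as a careful person would: the job done as asked, in the order asked, and still so for the second after the job is handed in, with the robot touching nothing.
It also fails if it takes over 67 s, if anything falls off the work surface, if the arm or the gripper's body presses on something with over 40 N, if the wrist force passes 120 N, or if a joint passes its speed limit or range.

### The arm

A 6-joint arm with a two-finger parallel gripper is mounted at the origin on the work surface. World frame = base frame: x ahead of the robot, y to its left, z up, the work surface at z = 0. Lengths are in mm, angles in degrees, forces in N, time in s.
With the tool pointing down it reaches from about 350 to 850 mm from the base axis. Payload 8.1 kg.
Tool frame: the origin (TCP) lies on the centre line of the jaws, within the pads' length; the fingertips stand 19 mm ahead of it and the grasp point (between the pads) is the TCP (r.tip_reach is the z of the fingertips in the tool frame, in mm); z points along the fingers, y is the line along which they close (so a half turn about z gives the same grasp; the last joint's range is limited). The gripper opens to 85 mm and grips with 20 to 120 N. Pads are 22 mm wide; open, the fingers measure 114 mm over their backs; the gripper's body (76 mm by 85 mm) begins 54 mm behind the grasp point. The pads swing forward as they close: fully open they stand 13 mm farther back than shut.
Start: joints at [65.352, 7.471, 85.268, -0, 87.261, -4.893], TCP at [202.784, 564.698, 250.292] pointing down, gripper open.
Joint ranges: [-169.43, 169.43], [-51.17, 129.36], [1.28, 143.12], [-76.62, 256.62], [0, 156.53], [-152.29, 152.29]. Speed limits (degrees/s): [136.94, 136.94, 159.86, 180, 180, 180].

### API

Orientations are given as [roll, pitch, yaw] about the fixed x, y, z axes, in that order (R = Rz(yaw) Ry(pitch) Rx(roll)).
In Python, from bench import r gives the robot as it stands. The module is installed in compiled form; this text tells all that it offers.
- The arm moves only by the shell command python3 -m handwheel 'ROWS' [FORCE]. ROWS is JSON, a list of rows, each a list of 7 numbers: the shift along the tool's x, y, z in m, then the turn, a rotation vector about the tool's x, y, z in degrees, then the finger opening in m, from 0 to 0.0854. In form: [[tx, ty, tz, ax, ay, az, claw], ...]. A call has 1 to 8 rows; each row shifts and turns the commanded pose from where the row before left it, along the tool's axes as they then stand; what a row does not reach is not made up. A row lasts 1/12 s, in which the tool goes at most 41.7 mm and 7.16 degrees, less where a joint would pass 70% of its speed; a pose out of reach is approached as far as the arm can. A call with a gripper value outside its range is refused whole. The fingers move at their own pace and stop on an object; FORCE is the grip in N (left out, the last holds). Time passes only in rows, so rows that do not move let the fingers close. It gives the time, the measured TCP pose, the force, the opening and the grip force at its end, in the units of the state.
- r.sense(): the state, without advancing time (a new reading comes with each control period).
- r.snapshot(name): name is "scene" or "top"; returns (picture, depth): 400x640x3 uint8, blue, green, red; 400x640 float32, mm along the optical axis (not along the pixel's ray), 0 where there is no reading.
- r.calibration(name): a dict with "vfov" (degrees; the focal length in pixels is half the picture's height over the tangent of half this angle, whatever the lens; pixels are square), "cx", "cy" (the principal point, pixels), "dist" ([k1, k2, p1, p2, k3] as OpenCV has them; the pictures are not rectified), "rvec" (rotation vector, rad) and "tvec" (3), from world to camera coordinates, as OpenCV has them. Camera axes: x right, y down, z forward; pixel columns grow to the right and rows downward; lengths in mm; the calibration is good to about 2 mm. A picture is of the moment at which its call begins. calibration takes no time and is no camera call.
- r.hand_in(): hands the job in; it is judged then, once.
The state is a dict: "time": time; "joint_pos": joint angles; "qd": joint speeds; "joint_efforts": joint torques, N m; "tool_pos": TCP position; "tcp_rot": TCP orientation; "ft_force": force on the tool from outside, world axes, zero at the start; "wrist_torque": the same for the moment, N m; "finger_gap": finger opening in mm; "grip_force": force on a finger pad.
Only numpy, scipy, OpenCV 4.12 (cv2) and the standard library are available. Lean on these libraries where they do the work, as an engineer would, in place of code of your own. Each camera call takes 0.05 s, during which the arm holds its last target. There are 200 camera calls.

## Working session

There is one attempt and no reset: what is moved stays moved. The work goes in short steps, Python scripts to look and compute and a shell command to move; the robot and the scene stay as the last step left them, time stands still between calls to the robot, and variables do not carry over. Pictures are saved under pics/ and viewed, at most 10 in all, crops included, and the job is handed in when it is done.

```bash
mkdir -p pics
cat > h.py <<'E'
import numpy as np, cv2
from bench import r
from scipy.spatial.transform import Rotation as R
def cam(n):
    c=r.calibration(n); f=200/np.tan(np.radians(c["vfov"])/2)
    K=np.array([[f,0,c["cx"]],[0,f,c["cy"]],[0,0,1.]]); Rm=cv2.Rodrigues(np.array(c["rvec"],float))[0]
    return K,np.array(c["dist"],float),Rm,np.array(c["tvec"],float).ravel()
def cloud(n,d):
    K,D,Rm,t=cam(n); v,u=np.mgrid[:400,:640]
    p=cv2.undistortPoints(np.stack([u,v],-1).reshape(-1,1,2).astype(float),K,D).reshape(400,640,2)
    P=np.dstack([p*d[...,None],d])
    W=(P-t)@Rm; W[d<=0]=np.nan; return W
def ray(n,u,v,z):
    K,D,Rm,t=cam(n); p=cv2.undistortPoints(np.array([[[u,v]]],float),K,D).ravel()
    o=-Rm.T@t; w=Rm.T@np.array([p[0],p[1],1]); return o+w*(z-o[2])/w[2]
def proj(n,P):
    K,D,Rm,t=cam(n); return cv2.projectPoints(np.array(P,float).reshape(-1,1,3),cv2.Rodrigues(Rm)[0],t,K,D)[0].reshape(-1,2)
E
python3 - <<'E'
from h import *
for n in("scene","top"):
    p,d=r.snapshot(n); cv2.imwrite(f"pics/{n}0.png",p); np.save(f"{n}0.npy",d); cv2.imwrite(f"{n}0raw.png",p)
    K,D,Rm,t=cam(n); print(n,(-Rm.T@t).round(),K[0,0],Rm[2].round(2))
print(r.sense())
E
```

```text
scene [1090.  787.  837.] 376.0696824993022 [-0.41 -0.67 -0.62]
top [ 340.  -27. 1154.] 392.7434239011007 [ 0.2   0.   -0.98]
{'time': 0.1, 'joint_pos': array([ 6.53498745e+01,  7.51287742e+00,  8.53252296e+01, -2.07729239e-04,
        8.72619803e+01, -4.89359897e+00]), 'qd': array([ 0.0844957 , -0.07729967, -0.23426744,  0.04648452,  0.08401742,
       -0.03795327]), 'joint_efforts': array([ 2.44505660e-03, -5.70948172e+01, -5.01947594e+01,  1.50268124e-05,
        7.97952467e-03, -8.75174749e-06]), 'tool_pos': array([202.59753093, 564.24689584, 249.30646604]), 'tcp_rot': array([-1.79900260e+02, -8.33128876e-03,  1.60243476e+02]), 'ft_force': array([ 0.51198252,  0.50897569, -0.27261262]), 'wrist_torque': array([ 0.01588758, -0.00090998,  0.00301225]), 'grip_force': 0.0, 'finger_gap': 85.28383291547293}
```

View pics/scene0.png

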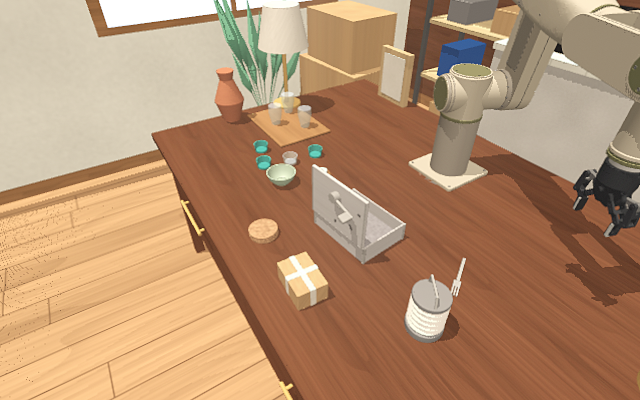

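View pics/top0.png

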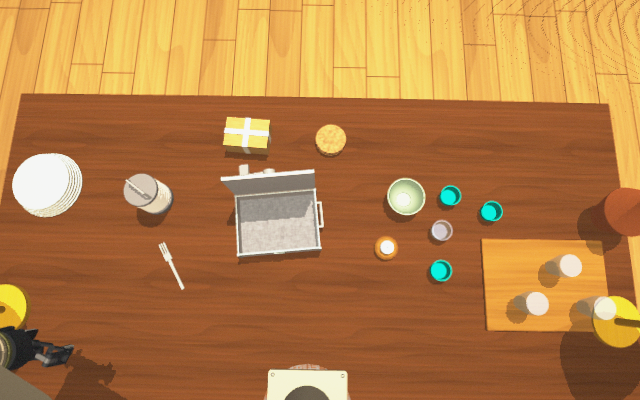

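Scene picture: the case is at about (355,225), its lid open with the lever on the outer face, and the small clear dish is at (290,158).
Top picture, dish candidates: clear (441,231), turquoise (451,196), (491,212), (441,271), and the tealight (386,248). Only (441,231) is colourless glass, so I'll confirm it in a crop.

Run:
```python
from h import *
t=cv2.imread("pics/top0.png"); s=cv2.imread("pics/scene0.png")
a=cv2.resize(t[160:290,360:510],None,fx=2.66,fy=2.66,interpolation=cv2.INTER_CUBIC)
b=cv2.resize(s[155:265,300:410],(400,346),interpolation=cv2.INTER_CUBIC)
c=cv2.resize(t[155:265,215:335],(400,346),interpolation=cv2.INTER_CUBIC)
cv2.imwrite("pics/crop1.png",np.hstack([a,b]))
cv2.imwrite("pics/crop2.png",c)
d=np.load("top0.npy"); W=cloud("top",d)
# things: clusters above table
for nm,(u,v) in dict(dish=(441,231),t1=(451,196),t2=(491,212),t3=(441,271),teal=(386,248),bowl=(405,197)).items():
    w=W[v-24:v+25,u-24:u+25].reshape(-1,3); 
    print(nm,W[v,u].round(),ray("top",u,v,34).round(1))
# case rim: points z 50-70 
m=(W[...,2]>50)&(W[...,2]<75)
sub=np.zeros_like(m); sub[160:270,220:335]=1; m&=sub
Q=W[m]; print(len(Q),Q.min(0).round(),Q.max(0).round())
rr=cv2.minAreaRect(Q[:,:2].astype(np.float32)); print(rr)
ds=np.load("scene0.npy"); S=cloud("scene",ds)
# lid outer face pts in scene
for (u,v) in [(325,190),(325,210),(345,225),(335,195),(355,240)]: print((u,v),S[v,u].round())
w=W[160:290,360:510]
z=w[...,2]; print('table z',np.nanmedian(z))
n,lab,st,ce=cv2.connectedComponentsWithStats((z>9).astype(np.uint8))
for i in range(1,n):
    if st[i,4]>30: q=w[lab==i]; print(ce[i]+[360,160],st[i,4],((np.nanmin(q,0)+np.nanmax(q,0))/2).round(),(np.nanmax(q,0)-np.nanmin(q,0)).round())
```

```text
dish [ 500. -386.    0.] [ 495.5 -375.9   34. ]
t1 [ 605. -418.   11.] [ 599.4 -409.9   34. ]
t2 [ 560. -539.    3.] [ 553.9 -524.8   34. ]
t3 [ 383. -380.    5.] [ 381.9 -371.1   34. ]
teal [ 444. -217.   33.] [ 443.9 -216.6   34. ]
bowl [ 602. -282.   -0.] [ 593.8 -274.6   34. ]
647 [411. -32.  50.] [609. 219.  75.]
((509.10546875, 93.29540252685547), (175.76951599121094, 234.81329345703125), 6.300195693969727)
(325, 190) [611.  54. 177.]
(325, 210) [611.  53. 100.]
(345, 225) [602. 145. 105.]
(335, 195) [619. 116. 202.]
(355, 240) [597. 190.  79.]
table z 0.7385691429926956
[406.94815668 195.85138249] 868 [ 593. -276.   30.] [105. 108.  43.]
[450.26153846 194.88205128] 195 [ 602. -408.   24.] [56. 60. 29.]
[491.87214612 210.7716895 ] 219 [ 558. -528.   24.] [58. 60. 30.]
[442.25966851 230.07734807] 181 [ 499. -378.   24.] [59. 56. 29.]
[385.92643678 247.8045977 ] 435 [ 447. -219.   25.] [66. 66. 32.]
[496.01040833 264.02081665] 1249 [ 406. -540.   15.] [145.  84.  11.]
[441.62903226 270.59677419] 186 [ 384. -371.   24.] [59. 60. 29.]
```

View pics/crop1.png

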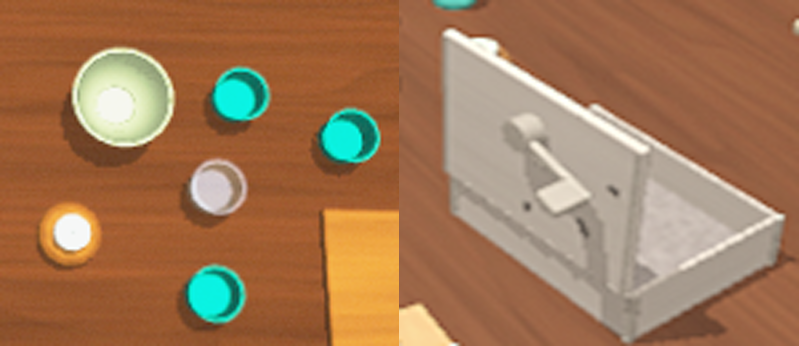

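View pics/crop2.png

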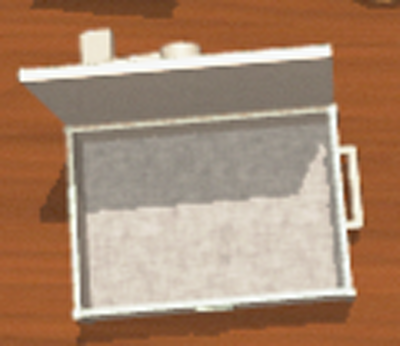

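Crop: the clear glass dish is at crop (217,187), i.e. top (441,230), with the turquoise look-alikes around it. The case stands open and empty, with a handle on its right side. The lever points left and part way towards the hinge. Next I'll refine the dish and case positions.

Run:
```python
from h import *
W=cloud("top",np.load("top0.npy")); S=cloud("scene",np.load("scene0.npy"))
for n,A in (("top",W),("scene",S)):
    q=A.reshape(-1,3); m=(np.hypot(q[:,0]-497,q[:,1]+377)<42)&(q[:,2]>10); q=q[m]
    print(n,len(q),cv2.minEnclosingCircle(q[q[:,2]>20][:,:2].astype(np.float32)),q[:,2].max().round(1))
c=[ray("top",u,v,62)[:2] for u,v in((238.4,256.1),(321.2,248.2),(315.8,189.3),(236,196.3))]
print(np.round(c,1)); c=np.array(c)
e=c[0]-c[1]; f=c[3]-c[2]; print("yaw",[np.degrees(np.arctan2(-x[0],x[1])).round(2) for x in(e,f)],[np.linalg.norm(x).round(1) for x in(e,f,c[3]-c[0],c[2]-c[1])],c.mean(0))
# rim points, scene cloud, exclude lid
for n,A in(("top",W),("scene",S)):
    q=A.reshape(-1,3); m=(abs(q[:,2]-62)<5)&(abs(q[:,0]-505)<115)&(abs(q[:,1]-95)<150); q=q[m]
    print(n,len(q),q.min(0).round(),q.max(0).round(),cv2.minAreaRect(q[:,:2].astype(np.float32)))
# lid plane
for n,A in(("top",W),("scene",S)):
    q=A.reshape(-1,3); m=(q[:,2]>90)&(abs(q[:,0]-605)<60)&(abs(q[:,1]-85)<150)&(q[:,2]<240); q=q[m]
    print(n,len(q),q.max(0).round(),q.min(0).round())
    rng=np.random.default_rng(0);best=(0,)
    for _ in range(300):
        s=q[rng.choice(len(q),3,False)]; nn=np.cross(s[1]-s[0],s[2]-s[0]); nn/=np.linalg.norm(nn)+1e-9
        k=abs((q-s[0])@nn)<2
        if k.sum()>best[0]: best=(k.sum(),k)
    k=best[1]; g=q[k]; nn=np.linalg.svd(g-g.mean(0))[2][2]; nn*=np.sign(nn[0]); print(k.sum(),nn.round(3),g.mean(0).round(1),"theta",np.degrees(np.arctan2(nn[0],nn[2])).round(1))
```

```text
top 180 ((498.45660400390625, -377.75335693359375), 29.683731079101562) 38.2
scene 154 ((502.5716247558594, -381.2615661621094), 31.965951919555664) 39.6
[[411.1 196.4]
 [437.4 -32. ]
 [605.  -13.6]
 [580.1 213.5]]
yaw [np.float64(6.56), np.float64(6.26)] [np.float64(229.9), np.float64(228.4), np.float64(169.9), np.float64(168.7)] [508.40855783  91.08968387]
top 482 [411. -32.  57.] [609. 219.  67.] ((509.2124938964844, 93.30722045898438), (175.5541229248047, 234.81329345703125), 6.300194263458252)
scene 283 [414. -35.  57.] [618. 221.  67.] ((515.9034423828125, 93.2606430053711), (184.85885620117188, 239.12583923339844), 6.279693126678467)
top 1723 [642. 217. 235.] [581. -10.  90.]
1299 [0.994 0.107 0.007] [593.9 103.2 170.9] theta 89.6
scene 2345 [646. 219. 236.] [584. -12.  90.]
1733 [0.994 0.107 0.013] [605.5 109.8 167.2] theta 89.3
```

```bash
python3 -m handwheel '[[0,-0.001,0,0,0,-6.6,0.085],[0,-0.001,0,0,0,-6.6,0.085],[0,0,0,0,0,-6.55,0.085]]' 20
```

```text
time: 0.35
tool_pos: [202.1, 562.4, 249.6]
tcp_rot: [-179.9, -0.0, -179.7]
ft_force: [0.8, -1.3, -0.0]
finger_gap: 85.2
grip_force: 0.0
```

```bash
for i in 1; do python3 -m handwheel '[[-0.012,-0.039,0,0,0,0,0.085],[-0.012,-0.039,0,0,0,0,0.085],[-0.012,-0.039,0,0,0,0,0.085],[-0.012,-0.039,0,0,0,0,0.085],[-0.012,-0.039,0,0,0,0,0.085],[-0.012,-0.039,0,0,0,0,0.085],[-0.012,-0.039,0,0,0,0,0.085],[-0.012,-0.039,0,0,0,0,0.085]]'; done
python3 -m handwheel '[[-0.012,-0.039,0,0,0,0,0.085],[-0.012,-0.039,0,0,0,0,0.085],[-0.012,-0.039,0,0,0,0,0.085],[-0.012,-0.039,0,0,0,0,0.085],[-0.012,-0.039,0,0,0,0,0.085],[-0.012,-0.039,0,0,0,0,0.085],[-0.012,-0.039,0,0,0,0,0.085],[-0.012,-0.039,0,0,0,0,0.085]]'
```

```text
time: 1.02
tool_pos: [297.9, 249.0, 249.9]
tcp_rot: [-180.0, -0.0, -180.0]
ft_force: [1.5, -1.2, 0.4]
finger_gap: 85.0
grip_force: 0.0
time: 1.68
tool_pos: [394.1, -63.4, 250.2]
tcp_rot: [180.0, 0.0, 180.0]
ft_force: [1.5, 0.3, 0.6]
finger_gap: 85.0
grip_force: 0.0
```

```bash
python3 -m handwheel '[[-0.0131,-0.0393,0,0,0,0,0.085],[-0.0131,-0.0393,0,0,0,0,0.085],[-0.0131,-0.0393,0,0,0,0,0.085],[-0.0131,-0.0393,0,0,0,0,0.085],[-0.0131,-0.0393,0,0,0,0,0.085],[-0.0131,-0.0393,0,0,0,0,0.085],[-0.0131,-0.0393,0,0,0,0,0.085],[-0.0131,-0.0393,0,0,0,0,0.085]]'
python3 -m handwheel '[[0,0,0.04,0,0,0,0.085],[0,0,0.04,0,0,0,0.085],[0,0,0.04,0,0,0,0.085],[0,0,0.02,0,0,0,0.085],[0,0,0,0,0,0,0.085],[0,0,0,0,0,0,0.085]]'
python3 - <<'E'
from h import *
print(r.tip_reach)
p,d=r.snapshot("top"); q,_=r.snapshot("scene")
print(proj("top",[[499,-378,34]]),proj("scene",[[499,-378,34]]))
cv2.imwrite("pics/g1.png",np.hstack([cv2.resize(p[160:310,360:510],(400,400)),cv2.resize(q[80:200,230:350],(400,400))]))
E
```

```text
time: 2.35
tool_pos: [498.9, -377.6, 249.4]
tcp_rot: [180.0, -0.0, 180.0]
ft_force: [0.5, 0.9, 0.5]
finger_gap: 85.0
grip_force: 0.0
time: 2.85
tool_pos: [497.9, -374.7, 108.7]
tcp_rot: [179.8, -0.2, 180.0]
ft_force: [1.4, -0.4, 1.5]
finger_gap: 84.9
grip_force: 0.0
19.0
[[441.66402087 229.81142746]] [[290.11784213 154.97033372]]
```

View pics/g1.png

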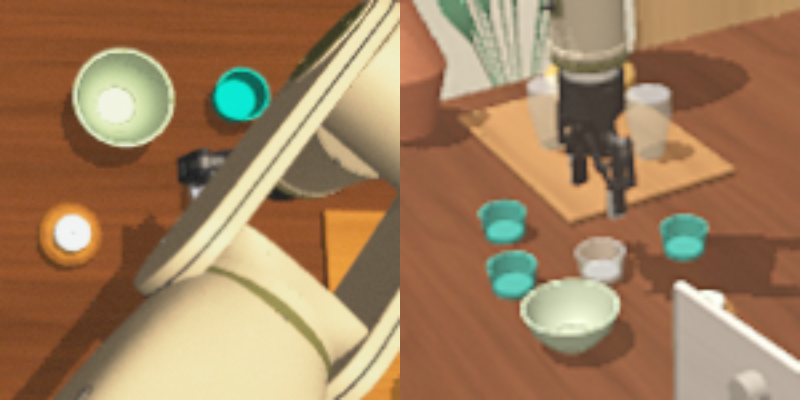

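The scene crop shows the dish at (600,258) right under the open fingers, with clear space around it. Descending.

```bash
python3 -m handwheel '[[0,0,0.025,0,0,0,0.085],[0,0,0.025,0,0,0,0.085],[0,0,0.02,0,0,0,0.085],[0,0,0.008,0,0,0,0.085],[0,0,0.006,0,0,0,0.085],[0,0,0,0,0,0,0.085],[0,0,0,0,0,0,0.085]]'
python3 -m handwheel '[[0,0,0,0,0,0,0.068],[0,0,0,0,0,0,0.062],[0,0,0,0,0,0,0.058],[0,0,0,0,0,0,0.055],[0,0,0,0,0,0,0.052],[0,0,0,0,0,0,0.05],[0,0,0,0,0,0,0.05]]' 20
```

```text
time: 3.53
tool_pos: [500.0, -376.6, 28.3]
tcp_rot: [-179.9, 0.1, 180.0]
ft_force: [-0.2, -1.2, -0.6]
finger_gap: 85.0
grip_force: 0.0
time: 4.12
tool_pos: [499.9, -376.6, 28.5]
tcp_rot: [-179.9, 0.1, 180.0]
ft_force: [-2.8, 0.7, 8.5]
finger_gap: 59.3
grip_force: 20.1
```

```bash
python3 -m handwheel '[[0,0,-0.004,0,0,0,0.05],[0,0,-0.008,0,0,0,0.05],[0,0,-0.015,0,0,0,0.05],[0,0,-0.02,0,0,0,0.05],[0,0,0,0,0,0,0.05],[0,0,0,0,0,0,0.05]]' 25
python3 - <<'E'
from h import *
q,_=r.snapshot("scene")
cv2.imwrite("pics/g2.png",cv2.resize(q[80:200,230:350],(400,400)))
E
```

```text
time: 4.62
tool_pos: [500.0, -376.6, 75.1]
tcp_rot: [-179.9, 0.2, 180.0]
ft_force: [-0.7, 0.1, -1.9]
finger_gap: 58.8
grip_force: 27.3
```

View pics/g2.png

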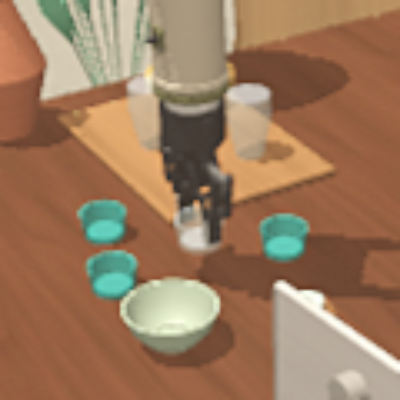

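The lifted dish sits upright between the fingers at crop (198,232). Carrying it to the case.

```bash
python3 -m handwheel '[[0,0.01,-0.03,0,0,0,0.05],[0.001,0.025,-0.03,0,0,0,0.05],[0.001,0.036,-0.015,0,0,0,0.05],[0.001,0.036,0,0,0,0,0.05],[0.001,0.036,0,0,0,0,0.05],[0.001,0.036,0,0,0,0,0.05],[0.001,0.036,0,0,0,0,0.05],[0.001,0.036,0,0,0,0,0.05]]'
python3 -m handwheel '[[0.001,0.036,0,0,0,0,0.05],[0.001,0.036,0,0,0,0,0.05],[0.001,0.036,0,0,0,0,0.05],[0.001,0.036,0,0,0,0,0.05],[0,0.036,0,0,0,0,0.05],[0,0.02,0,0,0,0,0.05],[0,0.01,0,0,0,0,0.05],[0,0.005,0,0,0,0,0.05]]'
```

```text
time: 5.33
tool_pos: [490.7, -122.7, 146.6]
tcp_rot: [179.9, -0.1, 180.0]
ft_force: [0.6, 1.0, -0.7]
finger_gap: 58.6
grip_force: 27.9
time: 6.0
tool_pos: [487.1, 91.7, 147.0]
tcp_rot: [-180.0, -0.1, -179.9]
ft_force: [-0.3, 0.2, -1.4]
finger_gap: 58.9
grip_force: 27.9
```

```bash
python3 -m handwheel '[[0,0,0.025,0,0,0,0.05],[0,0,0.03,0,0,0,0.05],[0,0,0.02,0,0,0,0.05],[0,0,0.01,0,0,0,0.05],[0,0,0.004,0,0,0,0.05],[0,0,0.004,0,0,0,0.05],[0,0,0.004,0,0,0,0.05],[0,0,0,0,0,0,0.05]]'
python3 -m handwheel '[[0,0,0.002,0,0,0,0.05],[0,0,0.002,0,0,0,0.05],[0,0,0.002,0,0,0,0.05],[0,0,0,0,0,0,0.05],[0,0,0,0,0,0,0.05]]'
```

```text
time: 6.67
tool_pos: [488.6, 90.1, 51.7]
tcp_rot: [180.0, 0.1, 180.0]
ft_force: [-0.3, 0.2, -2.1]
finger_gap: 58.7
grip_force: 27.9
time: 7.08
tool_pos: [487.9, 90.4, 45.3]
tcp_rot: [-180.0, -0.0, 180.0]
ft_force: [-0.5, -0.8, -1.5]
finger_gap: 58.9
grip_force: 27.9
```

```bash
python3 -m handwheel '[[0,0,0.001,0,0,0,0.05],[0,0,0.001,0,0,0,0.05],[0,0,0,0,0,0,0.05]]'
python3 -m handwheel '[[0,0,0.001,0,0,0,0.05],[0,0,0,0,0,0,0.05]]'
```

```text
time: 7.33
tool_pos: [487.9, 90.4, 43.1]
tcp_rot: [-180.0, -0.0, 180.0]
ft_force: [-0.6, 0.1, -0.7]
finger_gap: 58.6
grip_force: 27.9
time: 7.5
tool_pos: [488.1, 90.4, 42.7]
tcp_rot: [180.0, 0.0, 180.0]
ft_force: [-1.4, -0.5, 2.3]
finger_gap: 58.8
grip_force: 28.1
```

The force rose from -1.5 to +2.3 N, so the dish stands on the liner. I'll release it, rise straight up and look.

```bash
python3 -m handwheel '[[0,0,0,0,0,0,0.063],[0,0,0,0,0,0,0.068],[0,0,0,0,0,0,0.075],[0,0,0,0,0,0,0.08],[0,0,-0.01,0,0,0,0.08],[0,0,-0.03,0,0,0,0.08],[0,0,-0.035,0,0,0,0.08],[0,0,-0.035,0,0,0,0.08]]'
python3 -m handwheel '[[0,0,-0.04,0,0,0,0.08],[0,0,-0.04,0,0,0,0.08],[0,0,-0.04,0,0,0,0.08],[0,0,-0.018,0,0,0,0],[0,0,0,0,0,-6.3,0],[0,0,0,0,0,0,0],[0,0,0,0,0,0,0]]'
python3 - <<'E'
from h import *
q,d=r.snapshot("scene"); p,dt=r.snapshot("top")
W=cloud("scene",d); q2=W.reshape(-1,3); m=(q2[:,2]>25)&(np.hypot(q2[:,0]-488,q2[:,1]-90)<45)&(q2[:,2]<80); print(m.sum(),q2[m].mean(0),q2[m].min(0),q2[m].max(0))
cv2.imwrite("pics/p1.png",np.hstack([cv2.resize(p[150:270,215:335],(400,400)),cv2.resize(q[150:270,300:420],(400,400))]))
E
```

```text
time: 8.17
tool_pos: [487.1, 90.3, 153.6]
tcp_rot: [-180.0, -0.1, 180.0]
ft_force: [-0.1, -0.8, -0.5]
finger_gap: 80.1
grip_force: 0.0
time: 8.75
tool_pos: [487.8, 90.3, 290.6]
tcp_rot: [-180.0, 0.0, -173.9]
ft_force: [0.2, 0.3, -1.1]
finger_gap: 32.2
grip_force: 0.0
59 [475.75711012 102.8366209   40.24315204] [458.25571754  79.28775528  26.09438761] [497.06797826 118.63199336  51.11200364]
```

View pics/p1.png

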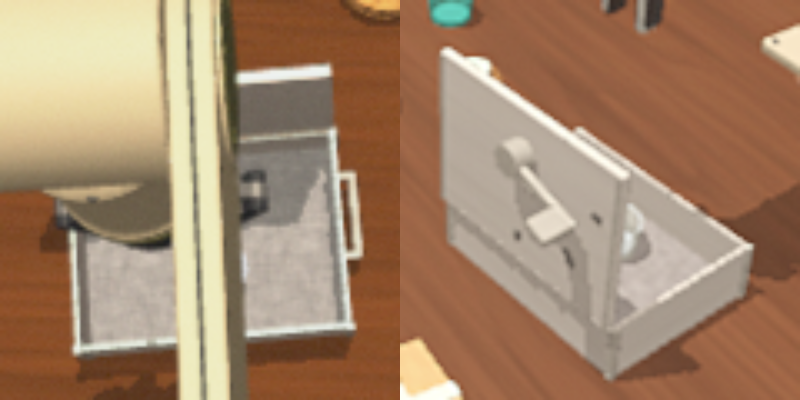

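The dish stands in the case, visible at crop (632,235) behind the lid, and the lid hasn't moved. Going over and behind the lid, right of the hub.

```bash
python3 -m handwheel '[[-0.038,-0.0128,0,0,0,0,0],[-0.038,-0.0128,0,0,0,0,0],[-0.038,-0.0128,0,0,0,0,0],[-0.038,-0.0128,0,0,0,0,0],[0,0,0.03,0,0,0,0],[0,0,0.029,0,0,0,0],[0,0,0,0,0,0,0],[0,0,0,0,0,0,0]]'
```

```text
time: 9.52
tool_pos: [642.5, 56.1, 227.6]
tcp_rot: [180.0, -0.4, -173.8]
ft_force: [-0.6, -0.5, 0.9]
finger_gap: -0.2
grip_force: 0.0
```

```bash
python3 -m handwheel '[[0.013,0,0,0,0,0,0],[0.012,0,0,0,0,0,0],[0.0115,0,0.0005,0,0,0,0],[0.0115,0,0.0005,0,0,0,0],[0.0125,0,0.002,0,0,0,0],[0.0125,0,0.003,0,0,0,0],[0.012,0,0.004,0,0,0,0],[0.012,0,0.005,0,0,0,0]]'
```

```text
time: 10.18
tool_pos: [548.9, 45.8, 220.2]
tcp_rot: [-180.0, 0.3, -173.7]
ft_force: [0.7, 0.6, 2.9]
finger_gap: -0.1
grip_force: 1.0
```

```bash
python3 -m handwheel '[[0.011,0,0.0065,0,0,0,0],[0.011,0,0.0075,0,0,0,0],[0.0095,0,0.008,0,0,0,0],[0.0095,0,0.0085,0,0,0,0],[0.008,0,0.0095,0,0,0,0],[0.008,0,0.0105,0,0,0,0]]'
python3 - <<'E'
from h import *
q,d=r.snapshot("scene")
cv2.imwrite("pics/c1.png",cv2.resize(q[130:290,290:450],(500,500)))
E
```

```text
time: 10.68
tool_pos: [492.4, 39.4, 169.0]
tcp_rot: [-180.0, 0.3, -173.7]
ft_force: [1.1, -0.1, 2.4]
finger_gap: -0.1
grip_force: 0.6
```

View pics/c1.png

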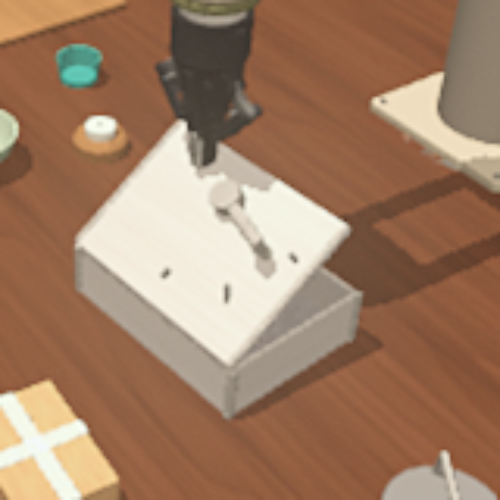

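The lid follows the finger and stands at about 30°. The lever points between the open mark (295,258) and the middle mark (228,292). I'll carry on down.

```bash
python3 -m handwheel '[[0.0065,0,0.011,0,0,0,0],[0.006,0,0.0115,0,0,0,0],[0.0045,0,0.012,0,0,0,0],[0.004,0,0.012,0,0,0,0],[0.002,0,0.012,0,0,0,0],[0.001,0,0.007,0,0,0,0],[0,0,0.003,0,0,0,0],[0,0,0,0,0,0,0]]'
```

```text
time: 11.4
tool_pos: [467.1, 36.7, 96.3]
tcp_rot: [180.0, -0.1, -173.7]
ft_force: [-0.5, 0.6, -1.1]
finger_gap: 0.0
grip_force: 0.0
```

```bash
python3 -m handwheel '[[0,0,0.002,0,0,0,0],[0,0,0.002,0,0,0,0],[0,0,0.001,0,0,0,0],[0,0,0,0,0,0,0]]'; python3 -m handwheel '[[0,0,0.001,0,0,0,0],[0,0,0,0,0,0,0]]'
```

```text
time: 11.73
tool_pos: [468.0, 36.6, 92.4]
tcp_rot: [-180.0, 0.0, -173.7]
ft_force: [0.7, 0.0, 0.4]
finger_gap: -0.0
grip_force: 0.0
time: 11.9
tool_pos: [467.9, 36.6, 91.3]
tcp_rot: [-180.0, 0.0, -173.7]
ft_force: [-0.2, -1.2, 1.0]
finger_gap: -0.1
grip_force: 0.1
```

```bash
for k in 1; do python3 -m handwheel '[[0,0,0.001,0,0,0,0],[0,0,0,0,0,0,0]]';python3 -m handwheel '[[0,0,0.001,0,0,0,0],[0,0,0,0,0,0,0]]'; done
```

```text
time: 12.07
tool_pos: [467.9, 36.6, 91.0]
tcp_rot: [-180.0, 0.0, -173.7]
ft_force: [-2.3, 0.6, 6.7]
finger_gap: 0.2
grip_force: 3.3
time: 12.23
tool_pos: [468.0, 36.6, 90.9]
tcp_rot: [-180.0, 0.0, -173.7]
ft_force: [-8.6, 0.7, 15.5]
finger_gap: -0.3
grip_force: 8.0
```

The stop is stiff at TCP z = 91, exactly the closed height. Backing off to measure the lever.

```bash
python3 -m handwheel '[[0,0,-0.01,0,0,0,0],[0,0,-0.03,0,0,0,0],[0,0,-0.03,0,0,0,0],[0,-0.04,-0.01,0,0,0,0.03],[0,-0.04,0,0,0,0,0.035],[0,-0.04,0,0,0,0,0.04],[0,-0.04,0,0,0,0,0.04],[0,0,0,0,0,0,0.04]]'
python3 - <<'E'
from h import *
a=np.radians(6.3); Cx=np.array([np.cos(a),np.sin(a)]); Cy=np.array([-np.sin(a),np.cos(a)]); c0=np.array([509,92.])
for n in("top","scene"):
    p,d=r.snapshot(n); W=cloud(n,d).reshape(-1,3); L=(W[:,:2]-c0); L=np.c_[L@Cx,L@Cy,W[:,2]]
    m=(abs(L[:,0])<90)&(abs(L[:,1])<120)
    t=L[m]; lid=t[abs(t[:,2]-72)<6]; print(n,"lid z",np.median(lid[:,2]),cv2.minAreaRect(lid[:,:2].astype(np.float32)))
    A=np.c_[lid[:,:2],np.ones(len(lid))]; print("tilt",np.linalg.lstsq(A,lid[:,2],rcond=None)[0])
    f=t[(t[:,2]>104)&(t[:,2]<125)&(t[:,1]>10)]; print("fin",len(f),f.mean(0),np.median(f,0)) if len(f) else 0
    h=t[(t[:,2]>86)&(t[:,2]<98)&(np.hypot(t[:,0]+40,t[:,1])<25)]; print("hub",len(h),h.mean(0) if len(h) else 0)
    u=proj(n,[[*(c0-40*Cx),92]])[0].astype(int); print(u)
    cv2.imwrite(f"pics/L{n}.png",cv2.resize(p[u[1]-40:u[1]+60,u[0]-70:u[0]+70],None,fx=4,fy=4,interpolation=cv2.INTER_CUBIC))
a=cv2.imread("pics/Ltop.png");b=cv2.imread("pics/Lscene.png");cv2.imwrite("pics/L.png",cv2.resize(np.vstack([a,b]),None,fx=.75,fy=.75))
E
```

```text
time: 12.9
tool_pos: [485.7, -128.7, 170.2]
tcp_rot: [-179.8, 0.1, -174.0]
ft_force: [0.9, 0.5, 0.5]
finger_gap: 39.8
grip_force: 0.0
top lid z 71.88605530781999 ((1.6326217651367188, 1.84075927734375), (229.88143920898438, 170.7422332763672), 89.8613052368164)
tilt [6.03705141e-04 7.07513082e-05 7.18722080e+01]
fin 47 [-18.26565989  67.70818037 115.75321978] [-18.51974318  67.37446214 116.0602165 ]
hub 119 [-38.44528801   3.40522617  91.25584072]
[277 234]
scene lid z 73.08993398997907 ((2.8191986083984375, 1.27337646484375), (174.4362030029297, 235.68833923339844), 0.05728165805339813)
tilt [-3.43778858e-03 -2.14207564e-03  7.30644638e+01]
fin 47 [-13.87654717  71.80925951 114.45296143] [-13.81641497  71.5378174  115.50838418]
hub 67 [-32.83930774   3.54273921  92.11869806]
[368 202]
```

View pics/L.png

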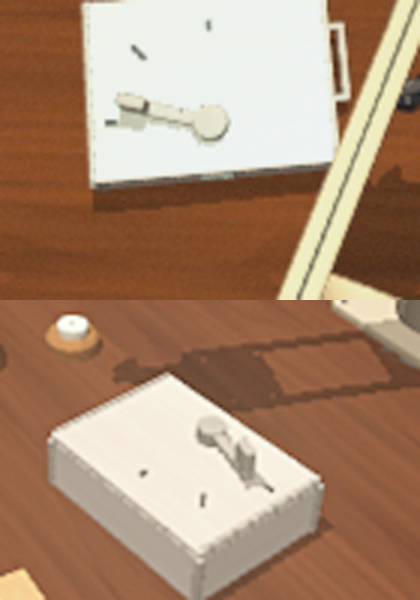

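The lid is fully closed and flat. In the top view the hub is at (211,123) and the fin at (130,102), a lever angle of about 17° (0.30 rad). The marks are at (110,122) open, (139,52) middle and (208,25) locked. I'll move over the fin and turn the gripper across the lever.

```bash
python3 -m handwheel '[[-0.0037,0.0357,0,0,0,0,0.04],[-0.0037,0.0357,0,0,0,0,0.04],[-0.0037,0.0357,0,0,0,0,0.04],[-0.0037,0.0357,0,0,0,0,0.04],[-0.0037,0.0357,0,0,0,0,0.04],[-0.0037,0.0357,0,0,0,0,0.04],[-0.0037,0.0357,0,0,0,0,0.04],[-0.0037,0.0357,0,0,0,0,0.04]]'
python3 -m handwheel '[[0,0,0,0,0,7.1,0.04],[0,0,0,0,0,7.1,0.04],[0,0,0,0,0,7.1,0.04],[0,0,0,0,0,7.1,0.04],[0,0,0,0,0,7.1,0.04],[0,0,0,0,0,7.1,0.04],[0,0,0,0,0,7.1,0.04],[0,0,0,0,0,7.1,0.04]]'
python3 -m handwheel '[[0,0,0,0,0,7.1,0.04],[0,0,0,0,0,7.1,0.04],[0,0,0,0,0,7.1,0.04],[0,0,0,0,0,7.1,0.04],[0,0,0,0,0,7.1,0.04],[0,0,0,0,0,7.1,0.04],[0,0,0,0,0,7.1,0.04],[0,0,0,0,0,0,0.04]]'
```

```text
time: 13.67
tool_pos: [482.2, 167.8, 169.5]
tcp_rot: [180.0, 0.0, -173.6]
ft_force: [-0.0, -0.5, 0.0]
finger_gap: 39.7
grip_force: 0.0
time: 14.33
tool_pos: [482.5, 166.1, 169.3]
tcp_rot: [-180.0, -0.0, 129.2]
ft_force: [0.2, -0.9, -0.2]
finger_gap: 40.0
grip_force: 0.0
time: 15.0
tool_pos: [482.6, 165.9, 169.3]
tcp_rot: [-180.0, -0.0, 79.5]
ft_force: [0.1, -0.6, -0.4]
finger_gap: 39.9
grip_force: 0.0
```

```bash
python3 -m handwheel '[[-0.0075,0.0023,0,0,0,0,0.04],[0,0,0.025,0,0,0,0.04],[0,0,0.02,0,0,0,0.04],[0,0,0.012,0,0,0,0.04],[0,0,0.008,0,0,0,0.04],[0,0,0.004,0,0,0,0.04],[0,0,0,0,0,0,0.04],[0,0,0,0,0,0,0.04]]' 20
python3 -m handwheel '[[0,0,0,0,0,0,0.03],[0,0,0,0,0,0,0.024],[0,0,0,0,0,0,0.02],[0,0,0,0,0,0,0.016],[0,0,0,0,0,0,0.013],[0,0,0,0,0,0,0.01],[0,0,0,0,0,0,0.008],[0,0,0,0,0,0,0.008]]' 20
```

```text
time: 15.67
tool_pos: [484.8, 157.0, 101.0]
tcp_rot: [180.0, -0.0, 79.8]
ft_force: [0.2, 0.4, -0.5]
finger_gap: 39.9
grip_force: 0.0
time: 16.33
tool_pos: [484.3, 157.0, 100.6]
tcp_rot: [-180.0, -0.0, 79.8]
ft_force: [-3.3, 1.0, 3.9]
finger_gap: 12.0
grip_force: 20.3
```

The fin is gripped: gap 12.0 mm and flat to the pads. I'll swing it about the pivot in six steps of about 5.3°.

```bash
python3 -m handwheel '[[-0.0003,0.0063,0,0,0,5.3,0.008],[-0.0003,0.0063,0,0,0,5.3,0.008],[-0.0003,0.0063,0,0,0,5.3,0.008],[-0.0003,0.0063,0,0,0,5.3,0.008],[-0.0003,0.0063,0,0,0,5.3,0.008],[-0.0003,0.0063,0,0,0,5.3,0.008],[0,0,0,0,0,0,0.008],[0,0,0,0,0,0,0.008]]' 25
```

```text
time: 17.0
tool_pos: [517.7, 140.2, 100.5]
tcp_rot: [-180.0, 0.0, 47.9]
ft_force: [-5.1, 0.2, 6.9]
finger_gap: 11.7
grip_force: 28.5
```

```bash
python3 -m handwheel '[[0,0,0,0,0,0,0.018],[0,0,0,0,0,0,0.03],[0,0,0,0,0,0,0.04],[0,0,0,0,0,0,0.04],[0,0,-0.015,0,0,0,0.04],[0,0,-0.03,0,0,0,0.04],[0,0,-0.035,0,0,0,0.04],[0,0,0,0,0,0,0.04]]'
python3 -m handwheel '[[-0.0297,0.0268,0,0,0,0,0.04],[-0.0297,0.0268,0,0,0,0,0.04],[-0.0297,0.0268,0,0,0,0,0.04],[-0.0297,0.0268,0,0,0,0,0.04],[-0.0297,0.0268,0,0,0,0,0.04],[-0.0297,0.0268,0,0,0,0,0.04],[-0.0297,0.0268,0,0,0,0,0.04],[0,0,0,0,0,0,0.04]]'
python3 - <<'E'
from h import *
a=np.radians(6.3); Cx=np.array([np.cos(a),np.sin(a)]); Cy=np.array([-np.sin(a),np.cos(a)]); c0=np.array([509,92.])
p,d=r.snapshot("top"); W=cloud("top",d).reshape(-1,3); L=(W[:,:2]-c0); L=np.c_[L@Cx,L@Cy,W[:,2]]
m=(abs(L[:,0])<90)&(abs(L[:,1])<120); t=L[m]
lid=t[abs(t[:,2]-72)<4]; print(np.median(lid[:,2]),cv2.minAreaRect(lid[:,:2].astype(np.float32)))
f=t[(t[:,2]>108)&(t[:,2]<125)]; print("fin",len(f),f.mean(0))
h=t[(t[:,2]>90)&(t[:,2]<95)&(np.hypot(t[:,0]+38,t[:,1]-2)<20)]; print("hub",len(h),h.mean(0))
v=f.mean(0)-h.mean(0); print("phi",np.degrees(np.arctan2(v[0],v[1])),np.hypot(*v[:2]))
# dark marks on the lid: pixels on z=72
g=cv2.cvtColor(p,cv2.COLOR_BGR2GRAY).ravel()
pts=np.array([[u,vv] for vv in range(180,270) for u in range(225,330)])
for k,ang in(("open",.1),("mid",.85),("lock",1.6)):
    e=np.array([-38.4+97*np.sin(ang),2.+97*np.cos(ang)]); best=[]
    for u,vv in pts:
        w=ray("top",u,vv,73)[:2]-c0; l=np.array([w@Cx,w@Cy])
        if np.linalg.norm(l-e)<15: best.append((*l,max(0,140-float(g[vv*640+u]))))
    b=np.array(best); wt=b[:,2]; print(k,(b[:,:2]*wt[:,None]).sum(0)/wt.sum(),"expected",e,wt.sum())
u=proj("top",[[*(c0-40*Cx),92]])[0].astype(int)
cv2.imwrite("pics/F.png",cv2.resize(p[u[1]-60:u[1]+40,u[0]-70:u[0]+70],None,fx=5,fy=5,interpolation=cv2.INTER_CUBIC))
E
```

```text
time: 17.67
tool_pos: [521.6, 141.1, 187.9]
tcp_rot: [179.6, -0.5, 48.0]
ft_force: [1.1, -0.6, 1.1]
finger_gap: 39.9
grip_force: 0.0
time: 18.33
tool_pos: [517.8, -146.2, 180.5]
tcp_rot: [179.8, 0.1, 47.7]
ft_force: [0.2, 0.7, 0.6]
finger_gap: 40.2
grip_force: 0.0
71.8651225829867 ((1.3602828979492188, 1.9587020874023438), (230.30421447753906, 170.26641845703125), 89.63858032226562)
fin 41 [ 13.9813442   46.96315335 117.13157682]
hub 70 [-37.12116734   2.80983162  92.11400272]
phi 49.17250186902895 67.53504649233928Traceback (most recent call last):
  File "<stdin>", line 15, in <module>
  File "h.py", line 14, in ray
    K,D,Rm,t=cam(n); p=cv2.undistortPoints(np.array([[[u,v]]],float),K,D).ravel()
             ~~~^^^
  File "h.py", line 5, in cam
    c=r.calibration(n); f=200/np.tan(np.radians(c["vfov"])/2)
ValueError: time passes only in moves, steps and waits
```

Run:
```python
from h import *
p,d=r.snapshot("top"); q,_=r.snapshot("scene")
cv2.imwrite("pics/F.png",np.hstack([cv2.resize(p[165:265,205:345],(560,400),interpolation=cv2.INTER_CUBIC),cv2.resize(q[170:270,320:380],(240,400))]))
```

```text
(no output)
```

View pics/F.png

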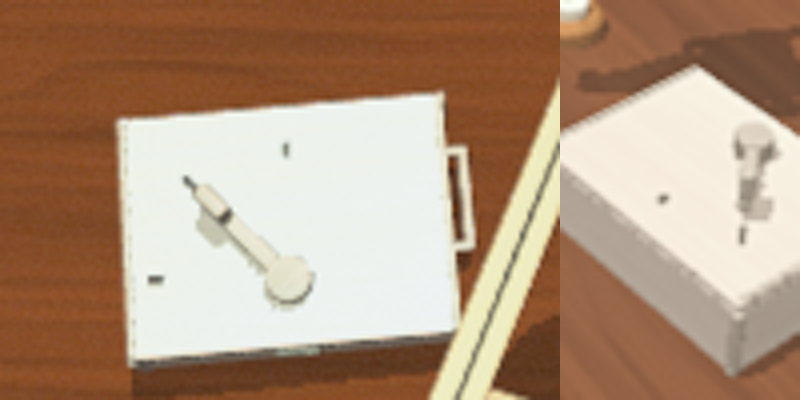

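The lever runs from the hub (290,278) straight to the middle mark (190,183). The lid is flat and closed, and the arm is clear. Handing in.

```bash
python3 -c "
from bench import r
print(r.hand_in())"
```

```text
the job is handed in; nothing more can be done
None
```

The job is handed in: the glass dish stands upright in the case, the lid is fully closed, the lever points at the middle mark (measured 0.86 rad against 0.85), and none of the other things were touched, at about 18 s of the 67 s allowed.

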